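# Tighten the wing nut of the blue cheese press

### The job

Two small cheese presses stand on the market stall. Tighten the brass wing nut of the press with the blue mould: turn it clockwise (seen from above) until its two wings lie in line with the steel crossbar and point at the two posts, then let go of it. Leave the nut of the green press as it is.

Things in the scene. Friction and masses are not known exactly. Their poses are not given: they have to be found in the camera images.
- blue_nut (a joint): Turn of the blue press's wing nut about its upright axis, rad, growing clockwise seen from above. 0: fully slack; 1.30: wings exactly in line with the crossbar (tight); hard stop at 1.36. Starts between 0.25 and 0.55. Stiff (0.12 N m of friction), stays where it is left, does not rise or sink.
- blue_grip (a point): Brass wing nut of the blue press: point on its axis, mid-blade, 164 mm above the table. z up, x along the wings, y across; turns with the nut (negative about z as the joint grows). Blade 10 mm thick, 96 mm tip to tip; its middle 60 mm spans 18 mm below to 6 mm above this point, the round wing lobes reach 12 mm above. Hub under it 26 mm across; the bar's top is 32 mm below.
- blue_press: Press with a blue round mould 105 mm across, fixed. Origin: centre of the underside of its wooden base (130 x 180 mm), under the nut; z up, y along the steel crossbar (160 long, 30 wide, top at 132 mm). Two dark posts, 12 mm thick, pass through the bar 62 mm either side of the nut (y) and end 184 mm above the table; brass collars on the bar round them, 20 mm across, 7 high.
- green_tip (a point): Middle of one wing's outer end on the nut of the other press, which is alike but has a green mould: 45 mm from its nut's axis, 164 mm above the table. That nut is not to be turned.
There are look-alikes about, which are no part of the job. Leave any turquoise look-alike of the blue_press alone.

How it is judged:
At the end, for the whole second after the job is handed in: The blue press's wing nut is turned clockwise to within 0.2 rad (11 degrees) of in line with the crossbar (1.10 or more; the hard stop at 1.36 counts) and is at rest; the tip of the green press's nut is within 12 mm of where it began (value of joint blue_nut above 1.1 rad and velocity of joint blue_nut between -0.05 and 0.05 rad/s and distance of green_tip from where it was at the start of the episode below 0.012 m); the robot touches nothing.
It fails at once if the nut of the green press is turned (its wing tip moves more than 12 mm) (distance of green_tip from where it was at the start of the episode above 0.012 m).
It also fails if it takes over 35 s, if anything falls off the work surface, if the arm or the gripper's body presses on something with over 40 N, if the wrist force passes 120 N, or if a joint passes its speed limit or range.

### The arm

A 7-joint arm with a two-finger parallel gripper is mounted at the origin on the work surface. World frame = base frame: x ahead of the robot, y to its left, z up, the work surface at z = 0. Lengths are in m, angles in rad, forces in N, time in s.
With the tool pointing down it reaches from about 0.425 to 0.925 m from the base axis. Payload 6.8 kg.
Tool frame: the origin (TCP) lies at the very end of the fingers, on their centre line; the grasp point (between the pads) lies 19 mm behind it (r.tcp_to_grasp is the distance from the TCP to the grasp point, in m); z points along the fingers, y is the line along which they close (so a half turn about z gives the same grasp; the last joint's range is limited). The gripper opens to 85 mm and grips with 20 to 120 N. Pads are 22 mm wide; open, the fingers measure 114 mm over their backs; the gripper's body (76 mm by 85 mm) begins 54 mm behind the grasp point. The pads swing forward as they close: fully open they stand 13 mm farther back than shut.
Start: joints at [-1.437, 0.477, 0.022, 1.555, -0.011, 1.109, -0.083], TCP at [0.162, 0.655, 0.231] pointing down, gripper open.
Joint ranges: [-2.96, 2.96], [-0.34, 2.1], [-1.41, 1.46], [0.24, 2.44], [-1.37, 4.51], [0.17, 1.92], [-2.96, 2.96]. Speed limits (rad/s): [2.39, 2.39, 3.14, 3.14, 3.14, 3.14, 3.14].

### API

Orientations are given as a rotation vector (axis times angle).
In Python, from bench import r gives the robot as it stands.
- The arm moves only by the tool step_arm, never from a script. Its argument "moves" is a list of rows, each a list of 7 numbers: the shift along the tool's x, y, z in mm, then the turn, a rotation vector about the tool's x, y, z in rad, then the finger opening in mm, from 0 to 85.4. A call has 1 to 8 rows; each row is the pose to reach, as a shift and turn from the pose commanded when the call began, along the tool's axes at that moment; what a row does not reach only later rows make up. A row lasts 1/10 s, in which the tool goes at most 50 mm and 8.59 degrees, less where a joint would pass 70% of its speed; a pose out of reach is approached as far as the arm can. A call with a gripper value outside its range is refused whole. The fingers move at their own pace and stop on an object; "grip_force" is the grip in N (left out, the last holds). Time passes only in rows, so rows that repeat a pose let the fingers close. It gives the time, the measured TCP pose, the force, the opening and the grip force at its end, in the units of the state.
- r.get_obs(): the state, without advancing time (a new reading comes with each control period).
- r.grab_frame(name): name is "scene" or "top" or "wrist"; returns a dict with "image" (400x640x3 uint8, red, green, blue), "depth" (400x640 float32, m along the optical axis (not along the pixel's ray), 0 where there is no reading), "mtx" (3x3 intrinsics, pixels), "k1" (the pictures are not rectified: a ray, as slopes to the right and down, at radius r is drawn at 1 + k1 r^2 times it, then the intrinsics apply), "rvec" (rotation vector, rad) and "tvec" (3), from world to camera coordinates, as OpenCV has them. Camera axes: x right, y down, z forward; pixel columns grow to the right and rows downward; lengths in m; the calibration is good to about 2 mm. A picture is of the moment at which its call begins.
- r.hand_in(): hands the job in; it is judged then, once.
The state is a dict: "clock": time; "joints": joint angles; "qvel": joint speeds; "tau": joint torques, N m; "tcp_pos": TCP position; "orientation": TCP orientation; "contact_force": force on the tool from outside, world axes, zero at the start; "moment": the same for the moment, N m; "grip_width": finger opening in m; "gripper_force": force on a finger pad.
Only numpy, scipy, OpenCV 4.12 (cv2) and the standard library are available. Lean on these libraries where they do the work, as an engineer would, in place of code of your own. Each camera call takes 0.05 s, during which the arm holds its last target. There are 200 camera calls.

## Working session

There is one attempt and no reset: what is moved stays moved. The work goes in short steps, Python scripts to look and compute and a tool call to move; the robot and the scene stay as the last step left them, time stands still between calls to the robot, and variables do not carry over. Pictures are saved under pics/ and viewed, at most 10 in all, crops included, and the job is handed in when it is done.

Besides the shell and the picture viewer there is one more tool, called as a command line: name --pt "numbers of a row" for each row, then --argument value for the rest. step_arm: Moves the arm, as the interface text tells. Its arguments: {"type":"object","properties":{"moves":{"type":"array","items":{"type":"array","items":{"type":"number"}}},"grip_force":{"type":"number"}},"required":["moves"]}

```bash
mkdir -p pics; cat > h.py <<'E'
import numpy as np,cv2
from bench import r
def cast(f,uv,z):
    K=f["mtx"];k=f["k1"];R=cv2.Rodrigues(np.array(f["rvec"],float))[0];t=np.array(f["tvec"],float).ravel()
    uv=np.atleast_2d(np.array(uv,float))
    n=cv2.undistortPoints(uv[:,None],np.array(K,float),np.array([k,0,0,0],float))[:,0]
    d=np.c_[n,np.ones(len(n))]@R; c=-R.T@t
    return c+d*((z-c[2])/d[:,2])[:,None]
def cloud(f):
    K=f["mtx"];R=cv2.Rodrigues(np.array(f["rvec"],float))[0];t=np.array(f["tvec"],float).ravel()
    g=np.mgrid[0:400,0:640]; uv=np.stack([g[1],g[0]],-1).reshape(-1,1,2).astype(float)
    n=cv2.undistortPoints(uv,np.array(K,float),np.array([f["k1"],0,0,0],float))[:,0]
    d=f["depth"].reshape(-1,1); return ((np.c_[n,np.ones(len(n))]*d-t)@R).reshape(400,640,3)
def save(n,im,s=1):
    cv2.imwrite("pics/"+n,cv2.resize(im[...,::-1],None,fx=s,fy=s,interpolation=cv2.INTER_CUBIC))
E
python3 - <<'E'
from h import *
import pickle
a=r.grab_frame("top");b=r.grab_frame("scene")
pickle.dump((a,b),open("f0.pkl","wb"))
save("top.png",a["image"]);save("scene.png",b["image"])
print(r.get_obs())
E
```

```text
{'clock': 0.1, 'joints': array([-1.4371126 ,  0.47770332,  0.02232321,  1.55633437, -0.01151183,
        1.10927706, -0.08312633]), 'qvel': array([-0.00054043, -0.00060661, -0.0003939 , -0.00259926, -0.00037673,
       -0.00135822, -0.00084214]), 'tau': array([ 4.76159767e-03, -5.97763145e+01,  1.61341891e+00, -2.81954437e+01,
        1.27798511e-02,  5.02995565e-03,  1.76347368e-05]), 'tcp_pos': array([0.16148866, 0.65486432, 0.2304397 ]), 'orientation': array([-3.78847551e-01, -3.11856736e+00,  2.49990548e-03]), 'contact_force': array([ 0.26237788, -0.39062694, -0.16438475]), 'moment': array([ 0.06310013,  0.01299126, -0.04111081]), 'gripper_force': 0.0, 'grip_width': 0.08552399203445442}
```

View pics/top.png

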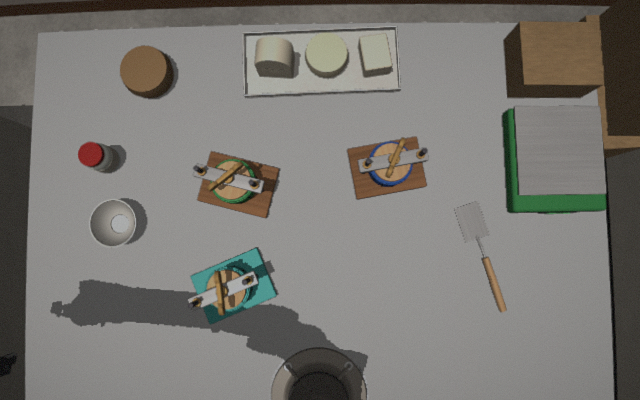

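View pics/scene.png

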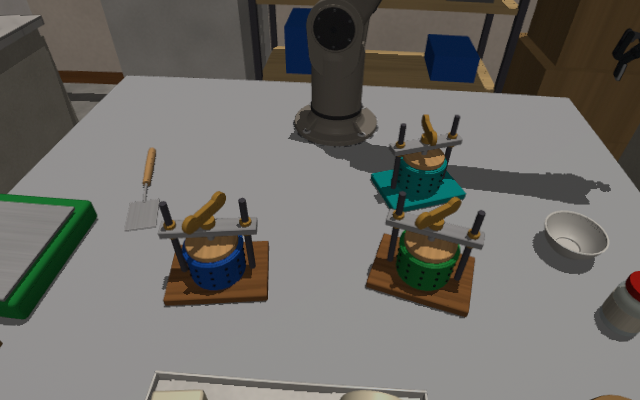

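Top view: there are three candidates. They are the blue-mould press on a wooden base at (390,162), the green one at (235,180), and the turquoise look-alike at (228,288). In the scene view they are at (215,240), (430,240) and (420,170). The one at (390,162) fits, with its deep blue mould and wooden base. I'll confirm in a crop and measure it.

```bash
python3 - <<'E'
from h import *
import pickle
a,b=pickle.load(open("f0.pkl","rb"))
save("crop.png",a["image"][125:205,335:445],5)
P=cloud(a); sub=np.zeros((400,640),bool); sub[125:205,335:445]=1
hsv=cv2.cvtColor(a["image"],cv2.COLOR_RGB2HSV)
d=a["depth"]>0
for nm,m in (("nut",sub&d&(P[...,2]>.152)&(hsv[...,1]>120)),("bar",sub&d&(P[...,2]>.118)&(P[...,2]<.142)&(hsv[...,1]<60))):
    uv=np.argwhere(m)[:,::-1]; X=cast(a,uv,.17 if nm=="nut" else .132)[:,:2]
    q=cv2.minAreaRect(X.astype(np.float32)*1000); ev=np.linalg.eigh(np.cov(X.T))[1][:,1]
    print(nm,len(uv),uv.mean(0),X.mean(0),q,np.degrees(np.arctan2(ev[1],ev[0])),P[m].mean(0))
print(cast(a,[[162,0]],0), cv2.Rodrigues(r.get_obs()["orientation"])[0])
E
```

```text
nut 184 [394.58152174 157.35869565] [ 0.55932191 -0.17648953] ((555.3390502929688, -172.50494384765625), (47.78925323486328, 94.99496459960938), 37.50516891479492) 155.0406540386172 [ 0.55886151 -0.17609421  0.17258648]
bar 655 [392.25648855 160.08091603] [ 0.55975877 -0.17679114] ((561.0004272460938, -178.5849609375), (31.18184471130371, 159.06085205078125), 9.915213584899902) 99.5909765745611 [ 0.55961203 -0.17666858  0.13283089]
[[1.02700669 0.40637514 0.        ]] [[-9.70913856e-01  2.39428904e-01 -2.88356217e-04]
 [ 2.39429059e-01  9.70912595e-01 -1.56820879e-03]
 [-9.55058287e-05 -1.59163650e-03 -9.99998729e-01]]
```

View pics/crop.png

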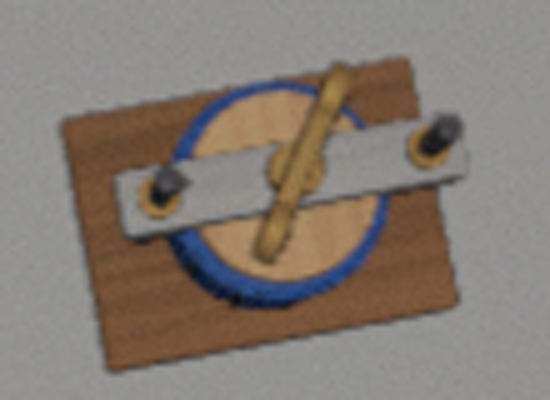

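The crop confirms it: deep blue mould and wooden base. The nut's wings run from crop (340,75) to (268,245), about 157° in the world frame, and the bar lies at about 100°. That leaves roughly 57° to turn clockwise. I'm moving over by way of a waypoint.

step_arm --pt "-50 -27 -30 0 0 0 50" --pt "-100 -54 -30 0 0 0 50" --pt "-140 -75 -30 0 0 0 50" --pt "-180 -97 -30 0 0 0 50" --pt "-220 -118 -30 0 0 0 50" --pt "-260 -140 -30 0 0 0 50" --pt "-300 -161 -30 0 0 0 50" --pt "-340 -183 -30 0 0 0 50"

```text
clock: 0.9
tcp_pos: [0.4491, 0.3944, 0.2611]
orientation: [-0.379, -3.118, 0.001]
contact_force: [0.6, 0.2, -0.4]
grip_width: 0.05
gripper_force: 0.0
```

```bash
cat > g.py <<'E'
# how far to a world target x y z, yaw of tool y (deg), in tool axes
import sys
from h import *
o=r.get_obs(); R=cv2.Rodrigues(o["orientation"])[0]; x,y,z,w=map(float,sys.argv[1:5])
yaw=np.degrees(np.arctan2(R[1,1],R[0,1])); dw=(w-yaw+90)%180-90
print("mm",((np.array([x,y,z])-o["tcp_pos"])@R*1000).round(1),"turn about tool z",round(-np.radians(dw),3),"tilt",(R[:2,2]).round(3))
print(o["clock"],o["tcp_pos"].round(4),yaw.round(1),o["joints"].round(2),o["contact_force"].round(1),o["moment"].round(2),o["grip_width"])
E
python3 g.py .561 -.178 .25 67
```

```text
mm [-245.9 -528.9   11.2] turn about tool z 0.159 tilt [-0. -0.]
0.9 [0.4491 0.3944 0.2611] 76.1 [-0.94  0.32  0.15  1.72 -0.05  1.1   0.55] [ 0.6  0.2 -0.4] [ 0.05 -0.07  0.01] 0.05002006658102222
```

step_arm --pt "-20 -44 0 0 0 0.02 50" --pt "-40 -88 0 0 0 0.04 50" --pt "-60 -132 0 0 0 0.06 50" --pt "-80 -176 0 0 0 0.08 50" --pt "-100 -220 0 0 0 0.1 50" --pt "-120 -264 0 0 0 0.12 50" --pt "-140 -308 0 0 0 0.14 50" --pt "-160 -352 0 0 0 0.16 50"

```text
clock: 1.7
tcp_pos: [0.5187, 0.0143, 0.2612]
orientation: [-0.628, -3.078, -0.0]
contact_force: [1.2, -0.3, 0.5]
grip_width: 0.0499
gripper_force: 0.0
```

```bash
python3 g.py .561 -.178 .26 67
```

```text
mm [-114.2 -160.4    1.2] turn about tool z -0.001 tilt [-0.  0.]
1.7 [0.5187 0.0143 0.2612] 66.9 [-0.48  0.19  0.39  1.91 -0.08  1.06  1.11] [ 1.2 -0.3  0.5] [ 0.01 -0.08  0.02] 0.04994980779432028
```

step_arm --pt "-28 -40 0 0 0 0 50" --pt "-56 -80 0 0 0 0 50" --pt "-85 -120 0 0 0 0 50" --pt "-114 -160 0 0 0 0 50" --pt "-114 -160 0 0 0 0 50"

```text
clock: 2.2
tcp_pos: [0.5604, -0.1841, 0.2614]
orientation: [0.643, 3.074, -0.007]
contact_force: [-1.4, 0.2, 0.2]
grip_width: 0.0495
gripper_force: 0.0
```

```bash
python3 g.py .561 -.178 .26 67; python3 - <<'E'
from h import *
import pickle
f=r.grab_frame("wrist"); pickle.dump(f,open("w.pkl","wb")); save("wrist.png",f["image"])
P=cloud(f);m=(f["depth"]>0)&(P[...,2]>.15)&(P[...,2]<.2)&(np.hypot(P[...,0]-.561,P[...,1]+.178)<.055)
X=P[m];q=cv2.minAreaRect((X[:,:2]*1000).astype(np.float32)); ev=np.linalg.eigh(np.cov(X[:,:2].T))[1][:,1]
print(m.sum(),q,X.mean(0),np.degrees(np.arctan2(ev[1],ev[0])))
E
```

```text
mm [1.9 5.8 1.4] turn about tool z -0.011 tilt [ 0.    -0.005]
2.2 [ 0.5604 -0.1841  0.2614] 66.4 [-0.18  0.33  0.49  1.76 -0.17  1.09  1.53] [-1.4  0.2  0.2] [-0.04 -0.01 -0.01] 0.04947978031844037
1422 ((557.8807983398438, -178.1659698486328), (9.950146675109863, 94.03558349609375), 65.7089614868164) [ 0.55480675 -0.17680497  0.17315928] 155.61762589516903
```

View pics/wrist.png

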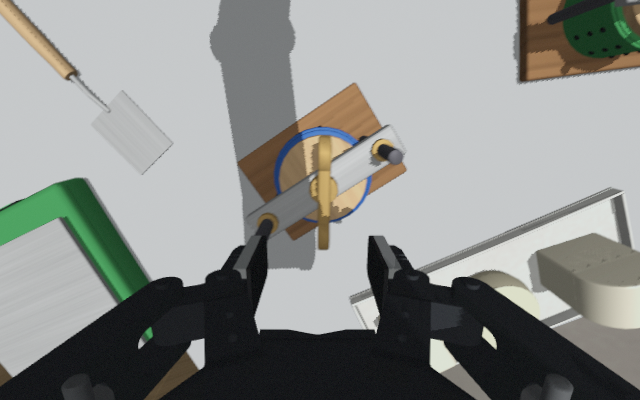

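The wrist view shows the nut blade upright at about (323,190), midway between the fingers. From depth it measures 10 x 94 mm, centred at (0.558,-0.178), at 155.7°. I'm correcting the offset and then descending.

```bash
python3 g.py .558 -.178 .147 65.7
```

```text
mm [  3.1   1.  113.9] turn about tool z 0.015 tilt [-0.001 -0.002]
2.25 [ 0.5605 -0.1799  0.2609] 66.6 [-0.18  0.33  0.49  1.76 -0.17  1.09  1.53] [ 0.3  0.5 -0.4] [ 0.06  0.04 -0.02] 0.05015970170925048
```

step_arm --pt "3 -1 25 0 0 0.02 50" --pt "3 -1 50 0 0 0.02 50" --pt "3 -1 75 0 0 0.02 50" --pt "3 -1 95 0 0 0.02 50" --pt "3 -1 107 0 0 0.02 50" --pt "3 -1 114 0 0 0.02 50" --pt "3 -1 114 0 0 0.02 50" --pt "3 -1 114 0 0 0.02 50"

```text
clock: 3.05
tcp_pos: [0.5587, -0.1753, 0.1481]
orientation: [0.657, 3.071, 0.0]
contact_force: [-1.2, -0.6, -0.5]
grip_width: 0.0501
gripper_force: 0.0
```

```bash
python3 g.py .558 -.178 .147 65.7
```

```text
mm [-0.5 -2.7  1.1] turn about tool z 0.003 tilt [ 0.001 -0.   ]
3.05 [ 0.5587 -0.1753  0.1481] 65.8 [-0.14  0.45  0.44  1.88 -0.25  0.87  1.57] [-1.2 -0.6 -0.5] [-0.03 -0.02 -0.03] 0.05007694181303513
```

Next I close on the blade, with a small correction along y.

step_arm --pt "0 -2 1 0 0 0 30" --pt "0 -2 1 0 0 0 15" --pt "0 -2 1 0 0 0 5" --pt "0 -2 1 0 0 0 5" --pt "0 -2 1 0 0 0 5" --pt "0 -2 1 0 0 0 5" --grip_force 50

```text
clock: 3.65
tcp_pos: [0.5572, -0.1781, 0.147]
orientation: [0.659, 3.071, -0.001]
contact_force: [-2.9, -2.4, 5.8]
grip_width: 0.0093
gripper_force: 51.5
```

```bash
python3 g.py .558 -.178 .147 9.9
```

```text
mm [-0.6  0.4 -0. ] turn about tool z 0.975 tilt [ 0.    -0.001]
3.65 [ 0.5572 -0.1781  0.147 ] 65.8 [-0.14  0.45  0.44  1.88 -0.25  0.86  1.58] [-2.9 -2.4  5.8] [-0.38  0.53 -0.04] 0.009335859464885871
```

step_arm --pt "0 0 0 0 0 0.1 5" --pt "0 0 0 0 0 0.2 5" --pt "0 0 0 0 0 0.3 5" --pt "0 0 0 0 0 0.4 5" --pt "0 0 0 0 0 0.5 5" --pt "0 0 0 0 0 0.5 5"

```text
clock: 4.25
tcp_pos: [0.558, -0.1772, 0.147]
orientation: [1.4, 2.811, 0.001]
contact_force: [-1.8, -0.5, 5.8]
grip_width: 0.009
gripper_force: 51.5
```

```bash
python3 g.py .558 -.178 .147 9.9
```

```text
mm [-0.6 -0.5 -0. ] turn about tool z 0.474 tilt [ 0.001 -0.   ]
4.25 [ 0.558  -0.1772  0.147 ] 37.0 [-0.23  0.47  0.57  1.88 -0.33  0.87  1.15] [-1.8 -0.5  5.8] [-0.02  0.14 -0.1 ] 0.009013682300547951
```

step_arm --pt "0 0 0 0 0 0.1 5" --pt "0 0 0 0 0 0.2 5" --pt "0 0 0 0 0 0.3 5" --pt "0 0 0 0 0 0.4 5" --pt "0 0 0 0 0 0.47 5" --pt "0 0 0 0 0 0.48 5" --pt "0 0 0 0 0 0.48 5"

```text
clock: 4.95
tcp_pos: [0.5591, -0.1767, 0.147]
orientation: [2.022, 2.402, 0.003]
contact_force: [4.3, 1.4, 3.7]
grip_width: 0.0089
gripper_force: 51.3
```

```bash
python3 g.py .558 -.178 .147 9.9
```

```text
mm [-1.1 -1.3 -0. ] turn about tool z -0.001 tilt [ 0.003 -0.   ]
4.95 [ 0.5591 -0.1767  0.147 ] 9.8 [-0.32  0.51  0.69  1.89 -0.41  0.89  0.75] [4.3 1.4 3.7] [ 0.18 -0.95 -0.  ] 0.008911468042390628
```

step_arm --pt "0 0 0 0 0 0 50" --pt "0 0 0 0 0 0 50" --pt "0 0 0 0 0 0 50" --pt "0 0 0 0 0 0 50" --pt "0 0 -20 0 0 0 50" --pt "0 0 -60 0 0 0 50" --pt "0 0 -100 0 0 0 50" --pt "0 0 -120 0 0 0 50"

```text
clock: 5.75
tcp_pos: [0.5581, -0.1781, 0.2694]
orientation: [2.025, 2.398, 0.003]
contact_force: [0.4, -0.4, -0.6]
grip_width: 0.0499
gripper_force: 0.0
```

step_arm --pt "0 0 -10 0 0 0 50" --pt "0 0 -10 0 0 0 50"

```text
clock: 5.95
tcp_pos: [0.5577, -0.1773, 0.277]
orientation: [2.025, 2.4, 0.002]
contact_force: [0.5, 0.4, -0.1]
grip_width: 0.0498
gripper_force: 0.0
```

```bash
python3 - <<'E'
from h import *
f=r.grab_frame("wrist"); save("wrist2.png",f["image"])
P=cloud(f);m=(f["depth"]>0)&(P[...,2]>.15)&(P[...,2]<.2)&(np.hypot(P[...,0]-.56,P[...,1]+.178)<.051)
q=cv2.minAreaRect((P[m][:,:2]*1000).astype(np.float32));print(m.sum(),q)
m=(f["depth"]>0)&(P[...,2]>.12)&(P[...,2]<.136)&(np.hypot(P[...,0]-.56,P[...,1]+.178)<.1)
print(cv2.minAreaRect((P[m][:,:2]*1000).astype(np.float32)),r.get_obs()["tcp_pos"],r.get_obs()["contact_force"])
E
```

```text
1224 ((558.3425903320312, -177.75704956054688), (9.948728561401367, 93.73628234863281), 9.654449462890625)
((558.484130859375, -178.34963989257812), (30.03493881225586, 160.0404510498047), 9.634515762329102) [ 0.55706653 -0.17692597  0.27569901] [-0.5749805  -0.06517471 -0.54082129]
```

View pics/wrist2.png

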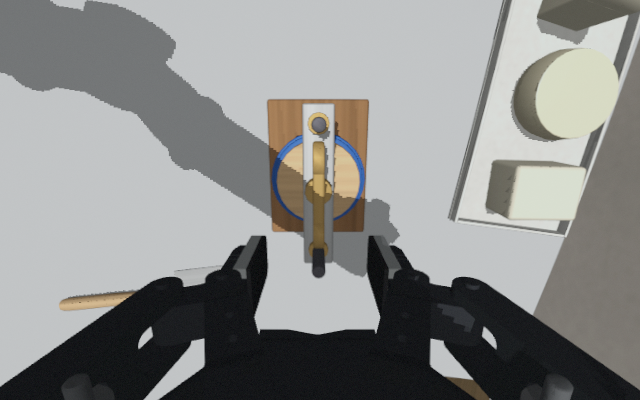

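The wings at (318,190) lie in line with the bar, 9.65° against 9.63°, and point at the posts at (318,124) and (318,265). The gripper is clear.

```bash
python3 -c "
from bench import r
print(r.hand_in())"
```

```text
the job is handed in; nothing more can be done
None
```

The blue press's wing nut is turned clockwise into line with the crossbar, within about 0.1° by the wrist camera, and released; the green press's nut was never touched, and the job is handed in (no verdict was returned).

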